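# Load the cell into the microscope lamp's spring cradle

### The arm

A 6-joint arm with a two-finger parallel gripper is mounted at the origin on the work surface. World frame = base frame: x ahead of the robot, y to its left, z up, the work surface at z = 0. Lengths are in m, angles in rad, forces in N, time in s.
With the tool pointing down it reaches from about 0.375 to 0.975 m from the base axis. Payload 3.8 kg.
Tool frame: the origin (TCP) lies at the very end of the fingers, on their centre line; the grasp point (between the pads) lies env.grasp_offset behind it (env.grasp_offset is the distance from the TCP to the grasp point, in m); y points along the fingers, z is the direction in which the jaws open and shut, and the axes are right-handed (so a half turn about y gives the same grasp; the last joint's range is limited). The gripper opens to 85 mm and grips with 20 to 120 N. Pads are 22 mm wide; open, the fingers measure 114 mm over their backs; the gripper's body (76 mm by 85 mm) begins 54 mm behind the grasp point. The pads swing forward as they close: fully open they stand 13 mm farther back than shut.
Start: joints at [-1.159, 0.264, 1.604, -0, 1.274, -0.037], TCP at [0.293, -0.608, 0.231] pointing down, gripper open.
Joint ranges: [-2.63, 2.63], [-0.94, 2.18], [0.31, 2.57], [-1.31, 4.45], [0, 2.66], [-2.55, 2.55]. Speed limits (rad/s): [2.57, 2.57, 3.14, 3.14, 3.14, 3.14].

### API

Orientations are given as a 3x3 rotation matrix whose columns are the frame's x, y, z axes.
In Python, from station import env, set_gripper, solve_ik, imaging, close_job gives the robot as it stands. Calls block until the motion is done:
- env.move_pose(position, orientation): joint-space move of the TCP to a pose.
- env.servo_line(position, speed=0.15, rot=None, stop_force=None): straight line of the TCP; rot=None keeps the orientation; speed is the mean speed in m/s. With stop_force (N) it stops when the force on the tool has changed by that much, and returns True; else False.
- env.movej(angles): joint-space move.
- set_gripper(opening, grip_force=None): opening from 0.0 (shut) to 1.0 (fully open); grip_force is the grip in N (None keeps the last); returns when the fingers have stopped.
- env.wait(seconds).
- solve_ik(position, orientation): joint angles nearest the present ones, or None.
- env.get_state(): the state.
- imaging.read_camera(name): name is "scene" or "top" or "wrist"; returns a dict with "image" (480x640x3 uint8, red, green, blue), "fx", "fy", "cx", "cy" (pixels), "extrinsics" (4x4, takes a point from camera to world coordinates); the wrist camera has in their place "T_tool_cam" (4x4, takes a point from camera to tool coordinates, whose origin is the TCP and whose axes are the tool frame's). Camera axes: x right, y up, looking along -z (the intrinsics and any distortion apply to the point x, -y, -z); pixel columns grow to the right and rows downward; lengths in m; the calibration is good to about 2 mm. A picture is of the moment at which its call begins: read the wrist's pose just before it. There is no depth.
A pose or a line that the arm cannot do raises env.IKError and nothing moves.
- close_job(): hands the job in, once; it reports no verdict.
The state is a dict: "clock": time; "joint_positions": joint angles; "dq": joint speeds; "joint_torque": joint torques, N m; "tool_pos": TCP position; "ee_rot": TCP orientation; "wrist_force": force on the tool from outside, world axes, zero at the start; "moment": the same for the moment, N m; "grip_width": opening from 0.0 (shut) to 1.0 (fully open).
Only numpy, scipy, OpenCV 4.12 (cv2) and the standard library are available. Lean on these libraries where they do the work, as an engineer would, in place of code of your own. Each camera call takes 0.05 s, during which the arm holds its last target.

### The job

Take the thicker of the two battery cells from the grey tray and load it into the grey cradle on the microscope lamp base: slip its flat end in under the keeper bar, nub end raised, push it gently against the coil spring, then drop the nub end in behind the fixed contact so that the cell lies fully home, level, and let go. Never squash the spring flat or force the cell, and leave everything else on the bench where it is.

Things in the scene. Friction and masses are not known exactly. Their poses are not given: they have to be found in the camera images.
- cell: the thicker cell: bare-metal cylinder with a black sleeve, 33 mm in diameter, 61 mm long overall, about 140 g. Origin at mid-length on its axis; x runs along the cylinder to the nub end (58 mm body, then a nub 3 mm long, 10 mm in diameter); the other end is flat. Starts lying in one of the tray's two places, axis 21.5 mm above the bench
- cell_nub (a point): centre of the nub's outer face on the thicker cell, 30.5 mm from its origin along its x
- lamp_base: white block 150 x 80 x 22 mm (x, y, z), bolted down, with the grey cradle on top. Origin: centre of its underside; z up, x along the cradle from spring end to fixed contact, as the seated cell's x. The cradle is bolted tight through slots, so that its own middle is off the base's middle by anything from -8 to +8 mm along x (new at each start, not in these poses), 0 in y
- seat (a point): point on the base, 25 mm above its origin, axes as the base: the height of the cradle's floor. Only nominally the cradle's middle (see lamp_base: off by up to 8 mm in x). Seated, the cell's axis is 16.5 mm above the floor and its middle at the cradle's middle. Two 4 mm cheeks at each end leave 36 mm in y for the cell; from x = -23 to 22 mm the sides are open for fingers
- spring_end (a point): point on the base, nominally (up to 8 mm off in x) the tip of the resting spring: 25.5 mm before the cradle's middle, 15 mm above its floor. The tip is a 10 mm ball and yields to -x; end wall 16.5 mm behind it. A keeper bar crosses 1 to 5 mm behind the tip in x, underside 36 mm, top 40 mm above the floor, on posts at the sides; cheeks here are 20 mm high, x = -42 to -23.5 mm
- contact_end (a point): point on the base, nominally (up to 8 mm off in x) the foot of the fixed contact wall: inner face 30.5 mm beyond the cradle's middle, 5 mm thick, 17 mm high above the floor; cheeks here 10 mm high. From spring tip to wall is 56 mm, 5 mm less than the cell. The bar stops a level cell: flat end lowest and nub raised 25 to 30 degrees, it goes under the bar and over this wall
- spring (a joint): how far the spring contact is pressed in from rest, m: 0 at rest, 0.005 with the cell seated, 0.0085 quite flat. It pushes back with about 2 N at once and 1.5 N per mm more (9.5 N seated, 12.5 N at 7 mm, 14 N at 8 mm). The cell needs about 6 to 7 mm while its nub end goes down
- cell_tray: grey flat tray 90 x 170 x 5 mm with two places for cells 80 mm apart, at y = +40 and -40 mm, marked by four small stops each (6 mm high, at x = -32 to -20 and 20 to 32 mm, leaving 35 mm between). Fixed. Origin at the centre of its underside; the cells lie along its x
- spare_cell: the thinner cell, same look, 26 mm in diameter and 49 mm long, origin at its middle; lies in the other place of the tray; a bystander
- cover: loose grey cover of the cradle, 45 x 88 x 10 mm, lying to the right of the tray; a bystander, origin under its centre
- driver: screwdriver 170 mm long lying beyond the task's things; a bystander
- dish: glass dish, 90 mm in diameter, 16 mm high; a bystander, origin under its centre
- reagent: amber bottle 56 mm in diameter, 110 mm high; a bystander, origin under its centre
- beaker: glass beaker 68 mm in diameter, 85 mm high; a bystander, origin under its centre
- slide_box: grey box for slides 85 x 100 x 30 mm; a bystander, origin under its centre
Things that resemble listed ones, but are neither listed nor needed, are in the scene too. What is shaped like the cell but green or pink is not meant.

How it is judged:
On the way, in this order (a step that is already met when the one before it is completed fails the run):
1. the thicker cell is lifted clear of the tray (height (world z) of cell above 0.045 m), for 0.1 s.
2. the cell presses the spring in by more than 3 mm with its nub end still raised (value of joint spring above 0.003 m and z of cell_nub in the frame of lamp_base above 0.047 m and x of cell_nub in the frame of lamp_base above 0.01 m), for 0.05 s.
At the end, for the whole second after the job is handed in: Thicker cell released and at rest in the cradle: nub to the fixed contact (over 15 mm past the base's middle), its middle within 11 mm of the base's in x, 3 mm in y, axis 39 to 43.5 mm above the base's underside, within 0.07 rad of its x; spring pressed in 3.5 to 6.5 mm (value of joint spring between 0.0035 and 0.0065 m and z of cell in the frame of lamp_base between 0.039 and 0.0435 m and x of cell in the frame of lamp_base between -0.011 and 0.011 m and y of cell in the frame of lamp_base between -0.003 and 0.003 m and x of cell_nub in the frame of lamp_base above 0.015 m and angle between the x axis of cell and the x axis of lamp_base, either way round below 0.07 rad and contact force between cell and the fingers below 0.1 N and linear speed of cell below 0.01 m/s); the robot touches nothing.
It fails at once if the spring is squashed flat (pressed in more than 8 mm) (value of joint spring above 0.008 m).
It fails at once if the cell is forced against the cradle with more than 25 N (contact force between cell and lamp_base above 25 N).
It fails at once if the arm or gripper bears on the lamp base or cradle with more than 25 N (contact force between the arm and lamp_base above 25 N).
It fails at once if the spare cell is moved more than 15 mm (distance of spare_cell from where it was at the start of the episode above 0.015 m).
It fails at once if another thing on the bench is moved more than 20 mm (distance of any of cover, driver, dish, reagent, beaker, slide_box from where it was at the start of the episode above 0.02 m).
It also fails if it takes over 66 s, if anything falls off the work surface, if the arm or the gripper's body presses on something with over 40 N, if the wrist force passes 120 N, or if a joint passes its speed limit or range.

## Working session

There is one attempt and no reset: what is moved stays moved. The work goes in short steps, each a Python script; the robot and the scene stay as the last script left them, time stands still between calls to the robot, and variables do not carry over. Pictures are saved under pics/ and viewed, and the job is handed in when it is done.

```bash
ls; mkdir -p pics
python3 - <<'E'
from station import env, set_gripper, solve_ik, imaging
import cv2,numpy as np
for n in ["scene","top","wrist"]:
    d=imaging.read_camera(n); cv2.imwrite(f"pics/{n}0.png",d["image"][:,:,::-1])
    print(n,{k:(np.round(v,4).tolist() if not isinstance(v,str) else v) for k,v in d.items() if k!="image"})
print(env.get_state(),env.grasp_offset)
E
```

```text
pics
scene {'fx': 611.669, 'fy': 611.669, 'cx': 321.4062, 'cy': 231.1384, 'extrinsics': [[-0.5368, -0.6469, 0.5417, 1.4239], [0.8436, -0.4025, 0.3553, 0.5515], [-0.0118, 0.6477, 0.7618, 1.2447], [0.0, 0.0, 0.0, 1.0]]}
top {'fx': 493.9723, 'fy': 493.9723, 'cx': 325.504, 'cy': 244.7073, 'extrinsics': [[0.0096, 0.9958, -0.0914, 0.5067], [-0.9998, 0.011, 0.0148, 0.0024], [0.0157, 0.0912, 0.9957, 1.0284], [0.0, 0.0, 0.0, 1.0]]}
wrist {'fx': 385.5942, 'fy': 385.5942, 'cx': 320.0317, 'cy': 240.2685, 'T_tool_cam': [[0.0001, -0.9611, -0.2762, -0.0713], [0.0005, 0.2762, -0.9611, -0.1408], [1.0, -0.0, 0.0005, -0.0001], [0.0, 0.0, 0.0, 1.0]]}
{'clock': 0.15, 'joint_positions': array([-1.15889402e+00,  2.64622466e-01,  1.60506632e+00, -2.80626746e-05,
        1.27370176e+00, -3.69269244e-02]), 'dq': array([-0.00025654, -0.00443983, -0.00405074, -0.00024445,  0.00079976,
        0.0012534 ]), 'joint_torque': array([-1.42217587e-06, -5.15904129e+01, -3.67960060e+01, -2.07697923e-05,
        8.00411508e-03,  9.37073736e-06]), 'tool_pos': array([ 0.29263496, -0.60763479,  0.23021623]), 'ee_rot': array([[-9.00952169e-01, -7.44381519e-04,  4.33917774e-01],
       [-4.33918411e-01,  1.63677660e-03, -9.00950683e-01],
       [-3.95754196e-05, -9.99998383e-01, -1.79765827e-03]]), 'wrist_force': array([1.2094914 , 0.58834406, 0.01167028]), 'moment': array([ 0.05588718, -0.03989805,  0.03095426]), 'grip_width': 0.9954277840015405} 0.0187
```

View pics/top0.png

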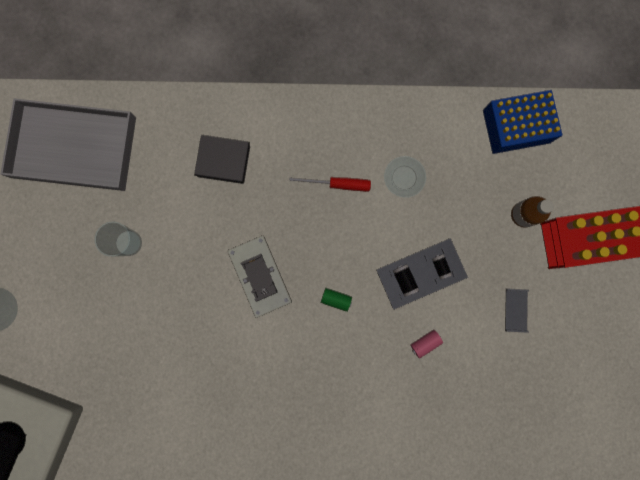

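View pics/scene0.png

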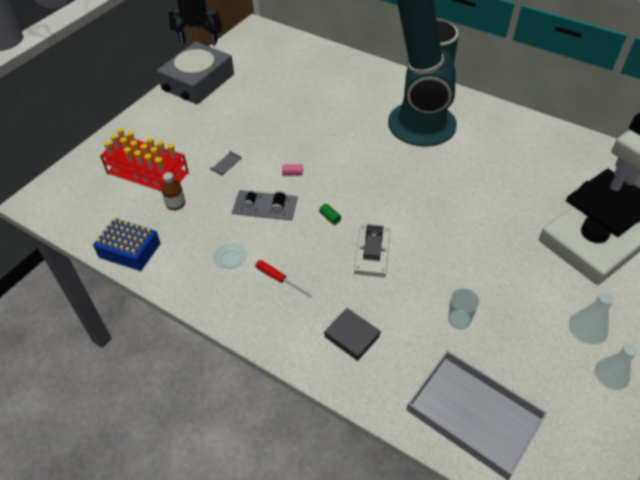

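The top view shows four cell-like things: black-sleeved at (405,280) in the tray's left place, black-sleeved at (443,266) in the right place, green at (337,299) and pink at (427,344). The cell at (405,280) is the larger of the two sleeved ones in the tray, so it fits. The lamp base is at (260,276). I'll enlarge the crops and fit rough outlines.

```bash
cat > h.py <<'E'
import numpy as np,cv2
from station import env,set_gripper,solve_ik,imaging
def ray(d,uv,T=None):
    T=d["extrinsics"] if T is None else T
    u,v=uv
    c=np.array([(u-d["cx"])/d["fx"],-(v-d["cy"])/d["fy"],-1.])
    return T[:3,3],T[:3,:3]@c
def onplane(d,uv,z,T=None):
    o,r=ray(d,uv,T); return o+r*(z-o[2])/r[2]
def proj(d,p,T=None):
    T=d["extrinsics"] if T is None else T
    c=T[:3,:3].T@(np.asarray(p)-T[:3,3]); return np.array([d["cx"]+d["fx"]*c[0]/-c[2], d["cy"]-d["fy"]*c[1]/-c[2]])
def wrist():
    s=env.get_state(); d=imaging.read_camera("wrist")
    W=np.eye(4); W[:3,:3]=s["ee_rot"]; W[:3,3]=s["tool_pos"]
    return d,W@d["T_tool_cam"]
def down(a):  # tool y down; jaw (z) direction at world angle a
    z=np.array([np.cos(a),np.sin(a),0]); y=np.array([0,0,-1.]); return np.column_stack([np.cross(y,z),y,z])
E
python3 - <<'E'
from h import *
d=imaging.read_camera("top"); im=d["image"][:,:,::-1]
c=im[225:330,220:480]; cv2.imwrite("pics/topcrop.png",cv2.resize(c,None,fx=3,fy=3,interpolation=cv2.INTER_CUBIC))
for n,uv,z in [("base",(260,276),.022),("tray",(422,273),.005),("cell",(405,280),.02),("spare",(443,266),.02)]: print(n,onplane(d,uv,z).round(4))
s=imaging.read_camera("scene")["image"][:,:,::-1]
cv2.imwrite("pics/scrop.png",cv2.resize(s[170:290,220:420],None,fx=4,fy=4,interpolation=cv2.INTER_CUBIC))
E
```

```text
base [0.5338 0.1198 0.022 ]
tray [ 0.5438 -0.2137  0.005 ]
cell [ 0.5286 -0.1756  0.02  ]
spare [ 0.5581 -0.2539  0.02  ]
```

View pics/topcrop.png

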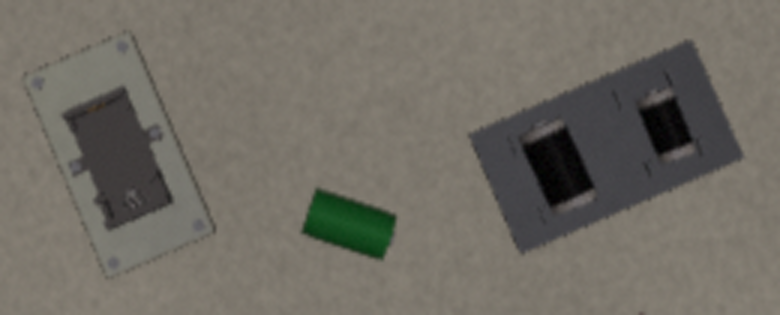

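View pics/scrop.png

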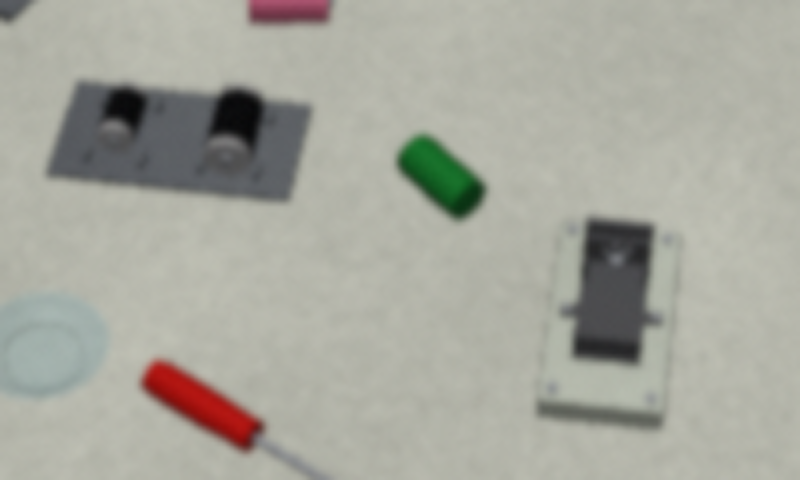

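Crops confirm: the thicker black-sleeved cell is the one at top-view (405,280), in the tray place nearer the lamp base. The spring's shiny end is on the robot's side, so base +x points away from the robot at about +22°. Next I'll take close wrist views of the tray and the base.

Run:
```python
from h import *
a=np.radians(22-90)
b=np.array([np.cos(np.radians(22)),np.sin(np.radians(22)),0])
def go(p,n):
    env.move_pose(p,down(a)); d,T=wrist(); cv2.imwrite(f"pics/{n}.png",d["image"][:,:,::-1]); np.savez(f"pics/{n}.npz",T=T)
go(np.array([.5286,-.1756,.15])+.02*b,"wt")
go(np.array([.5338,.1198,.16])+.02*b,"wb1")
go(np.array([.5338,.1198,.16])-.06*b,"wb2")
s=env.get_state(); print(s["clock"],s["tool_pos"],s["joint_positions"])
```

```text
3.8167 [0.47877788 0.09630778 0.16045091] [ 1.47543389e-01 -3.55883147e-02  2.07173495e+00 -7.43380333e-05
  1.10375796e+00  1.33648705e+00]
```

View pics/wt.png

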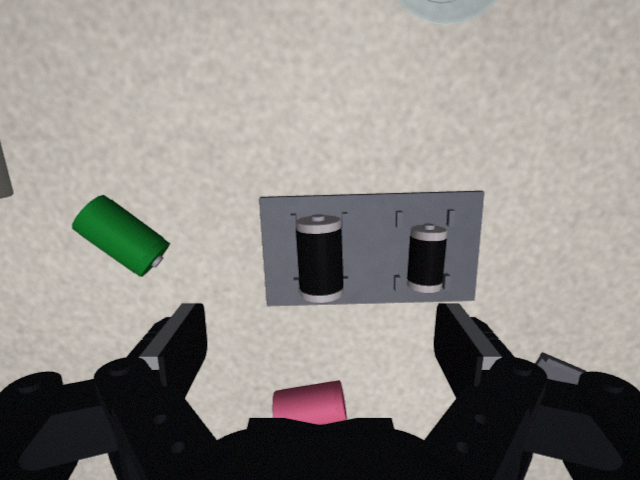

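View pics/wb1.png

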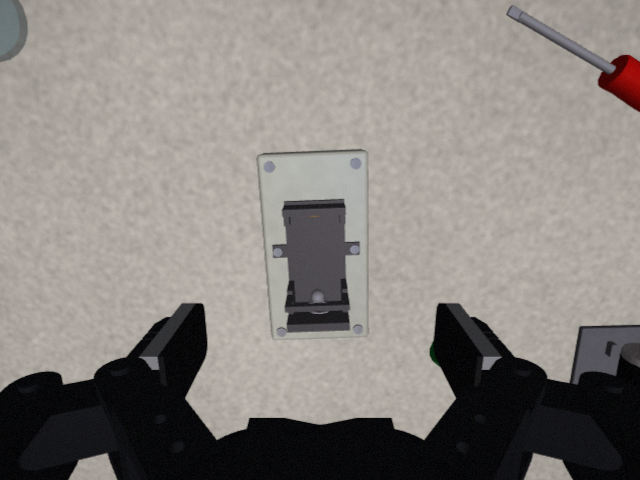

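View pics/wb2.png

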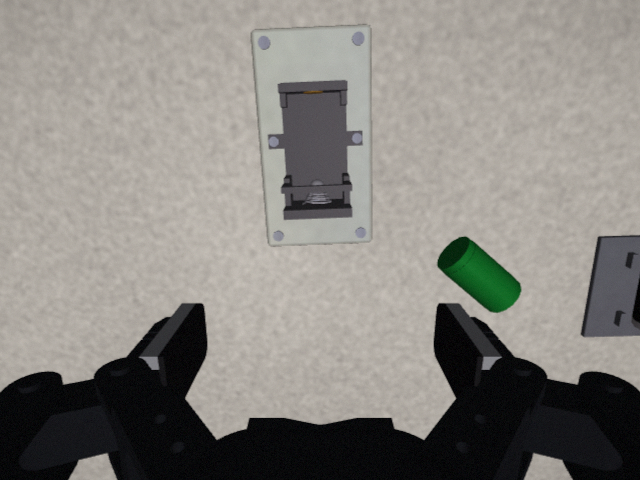

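wt: the thick cell spans (319,258), nub at the top end (318,217), towards base +x. The spare is at (427,258). wb1 and wb2: spring ball at (318,296) / (317,184), keeper bar just below it, contact wall at (314,206) / (312,88). The cell therefore needs no turning round. Enlarging for exact pixels.

Run:
```python
import cv2
i=cv2.imread("pics/wb1.png")[140:350,250:385]; a=cv2.resize(i,None,fx=2.8,fy=2.8,interpolation=cv2.INTER_CUBIC)
i=cv2.imread("pics/wb2.png")[15:255,240:385]; b=cv2.resize(i,None,fx=2.45,fy=2.45,interpolation=cv2.INTER_CUBIC)
c=cv2.hconcat([a[:588],b[:588]]);print(a.shape,b.shape); cv2.imwrite("pics/bc.png",c)
i=cv2.imread("pics/wt.png")[180:315,250:490]; cv2.imwrite("pics/tc.png",cv2.resize(i,None,fx=3.3,fy=3.3,interpolation=cv2.INTER_CUBIC))
```

```text
(588, 378, 3) (588, 355, 3)
```

View pics/bc.png

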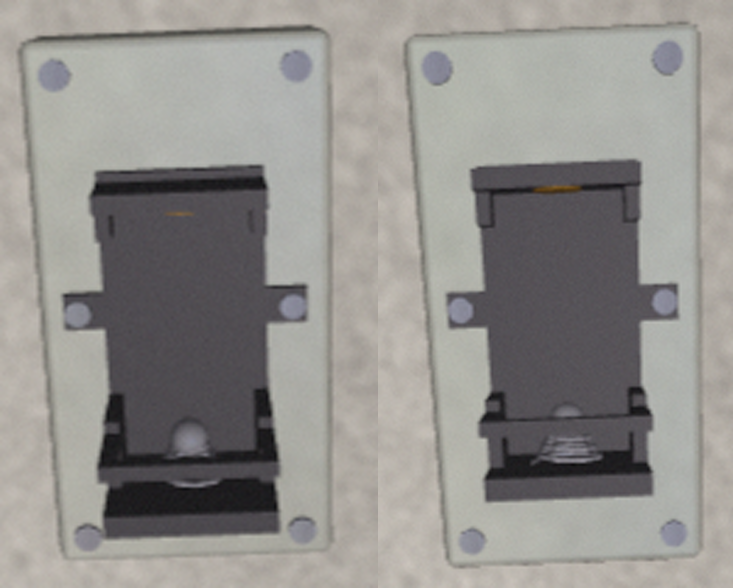

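View pics/tc.png

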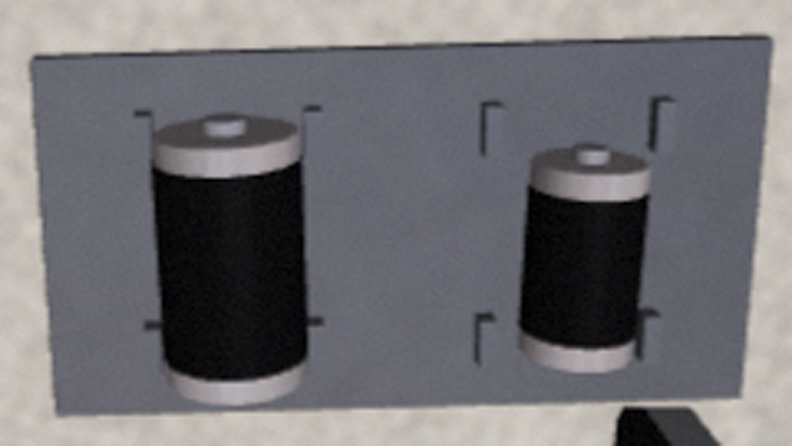

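```bash
cat > m.py <<'E'
from h import *
d=imaging.read_camera("wrist")
T1=np.load("pics/wb1.npz")["T"];T2=np.load("pics/wb2.npz")["T"]
p1=lambda u,v:(250+(u+.5)/2.8-.5,140+(v+.5)/2.8-.5); p2=lambda u,v:(240+(u-378+.5)/2.45-.5,15+(v+.5)/2.45-.5)
B1=[(54,75),(296,66),(88,537),(302,530)];B2=[(437,67),(668,57),(472,541),(673,532)]
cs=[];an=[]
for B,p,T in((B1,p1,T1),(B2,p2,T2)):
    P=np.array([onplane(d,p(*q),.023,T)[:2] for q in B])
    ax=(P[0]+P[1]-P[2]-P[3]); ay=P[0]+P[2]-P[1]-P[3]
    print("base c",P.mean(0).round(4),"ang",np.degrees(np.arctan2(ax[1],ax[0])).round(2),np.degrees(np.arctan2(-ay[0],ay[1])).round(2),np.linalg.norm(ax)/2,np.linalg.norm(ay)/2)
    cs.append(P.mean(0));an+= [np.arctan2(ax[1],ax[0])]
c=np.mean(cs,0);th=np.mean(an);print(c,np.degrees(th))
R=np.array([[np.cos(th),-np.sin(th)],[np.sin(th),np.cos(th)]])
for n,p,T,q,z in [("wall in",p1,T1,(180,212),.042),("wall in",p2,T2,(556,188),.042),("wall out",p1,T1,(180,190),.042),("wall out",p2,T2,(556,165),.042),
  ("bar front top",p1,T1,(188,467),.065),("bar rear top",p1,T1,(188,480),.065),("bar front top",p2,T2,(566,418),.065),("bar rear top",p2,T2,(566,436),.065),("ballc",p1,T1,(190,437),.04),
  ("cheekL",p2,T2,(478,200),.035),("cheekR",p2,T2,(640,195),.035)]:
    print(n,((R.T@(onplane(d,p(*q),z,T)[:2]-c))*1000).round(1))
# cell in wt
Tt=np.load("pics/wt.npz")["T"]; pt=lambda u,v:(250+(u+.5)/3.3-.5,180+(v+.5)/3.3-.5)
for n,q,z in [("nub",(227,128),.0215),("stop FL",(148,112),.011),("FR",(312,107),.011),("BL",(158,324),.011),("BR",(314,321),.011),("top flat end",(236,377),.038),("top nub end",(226,125),.038),
 ("corner",(33,57),.005),("corner",(771,37),.005),("corner",(741,397),.005),("corner",(57,413),.005),("left edge",(156,270),.0215),("right edge",(306,270),.0215)]:
    print(n,onplane(d,pt(*q),z,Tt).round(4))
E
python3 m.py
```

```text
base c [0.5344 0.1226] ang 24.15 24.05 0.13094207189126858 0.06140015737159977
base c [0.5339 0.1223] ang 24.14 24.3 0.130913263137906 0.06142017597531599
[0.53412617 0.12242958] 24.14457339939055
wall in [33.2 -0.2]
wall in [32.1  0.1]
wall out [38.7 -0.4]
wall out [37.5 -0.1]
bar front top [-24.  -0.]
bar rear top [-27.4   0.1]
bar front top [-23.8  -0.3]
bar rear top [-28.3  -0.1]
ballc [-27.5  -0.2]
cheekL [30.5 21. ]
cheekR [ 30.1 -21.8]
nub [ 0.5562 -0.164   0.0215]
stop FL [ 0.5508 -0.1471  0.011 ]
FR [ 0.5656 -0.1808  0.011 ]
BL [ 0.504  -0.1674  0.011 ]
BR [ 0.5184 -0.2012  0.011 ]
top flat end [ 0.5094 -0.185   0.038 ]
top nub end [ 0.5602 -0.1623  0.038 ]
corner [ 0.5516 -0.1184  0.005 ]
corner [ 0.6181 -0.2714  0.005 ]
corner [ 0.5371 -0.3072  0.005 ]
corner [ 0.4705 -0.1533  0.005 ]
left edge [ 0.52   -0.1614  0.0215]
right edge [ 0.5326 -0.1926  0.0215]
```

Cradle offset by three features: +2.1 (wall), +2.6 (bar), +3.0 (ball) mm, so about +2.5 mm. Base is at (0.5341, 0.1224), yaw 24.1°. Cell is at (0.5285, −0.1761), yaw 23.6°. I'll check IK for the tilted poses, then grasp.

```bash
cat >> h.py <<'E'
TH=np.radians(24.14); BC=np.array([.5341,.1224]); OFF=.0025
BX=np.array([np.cos(TH),np.sin(TH),0]);BY=np.array([-np.sin(TH),np.cos(TH),0]);Z3=np.array([0,0,1.])
H=.0115; GX=.005
def pose(X,Z,deg,Y=0,dyaw=0):
    "cell centre at cradle (X,Y,Z above floor) m, nub raised deg -> TCP pose"
    t=np.radians(deg); ux=np.cos(t)*BX+np.sin(t)*Z3; uz=-np.sin(t)*BX+np.cos(t)*Z3
    C=np.append(BC,0)+(X+OFF)*BX+Y*BY+(.025+Z)*Z3
    return C+GX*ux-H*uz, np.column_stack([-ux,-uz,-BY])
def cellpos():
    s=env.get_state();R=s["ee_rot"];p=s["tool_pos"]-R[:,0]*-GX-R[:,1]*H
    p=p-np.append(BC,.025); X=p@BX-OFF; return np.round(np.array([X,p@BY,p[2]])*1000,2),np.round(np.degrees(np.arctan2(-R[2,0],np.hypot(R[0,0],R[1,0]))),2)
E
python3 - <<'E'
from h import *
for q in [(.012,.08,27),(.012,.03,27),(0,.029,27),(-.002,.029,27),(-.0015,.0165,0),(-.0015,.09,0)]:
    P,R=pose(*q); j=solve_ik(P,R); print(q,P.round(3),None if j is None else j.round(2))
ang=np.radians(23.55); u=np.array([np.cos(ang),np.sin(ang),0]); g=np.array([.5285,-.1761,0])+GX*u
R=down(ang-np.pi/2)
env.servo_line(env.get_state()["tool_pos"]+[0,0,.0],.2)
set_gripper(.62)
env.move_pose(g+[0,0,.08],R)
print(env.servo_line(g+[0,0,.010],.1,stop_force=8)); print(env.get_state()["tool_pos"],g,env.get_state()["clock"])
d,T=wrist(); cv2.imwrite("pics/pre.png",d["image"][:,:,::-1])
E
```

```text
(0.012, 0.08, 27) [0.556 0.132 0.097] [ 0.1  -0.04  2.29  0.32  0.46  0.99]
(0.012, 0.03, 27) [0.556 0.132 0.047] [0.1  0.04 2.32 0.43 0.35 0.88]
(0, 0.029, 27) [0.545 0.127 0.046] [0.09 0.02 2.35 0.44 0.35 0.86]
(-0.002, 0.029, 27) [0.543 0.127 0.046] [0.09 0.02 2.35 0.44 0.35 0.86]
(-0.0015, 0.0165, 0) [0.54  0.125 0.03 ] [ 0.18  0.25  2.03 -0.    0.86  1.33]
(-0.0015, 0.09, 0) [0.54  0.125 0.104] [ 0.18  0.15  1.99 -0.    1.    1.33]
False
[ 0.53365175 -0.17418238  0.01044623] [ 0.53308356 -0.17410225  0.        ] 6.5
```

View pics/pre.png

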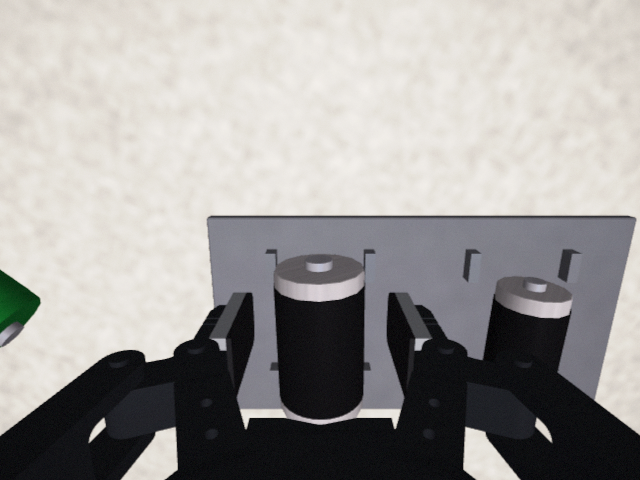

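Pads at (235,335) and (405,335) straddle the thick cell at (320,335) symmetrically. Gripping and lifting.

Run:
```python
from h import *
set_gripper(0.0,60); s=env.get_state(); print(s["grip_width"],s["tool_pos"],s["wrist_force"])
env.servo_line(s["tool_pos"]+[0,0,.1],.15); env.wait(.2)
s=env.get_state(); print(s["clock"],s["grip_width"],s["wrist_force"])
d,T=wrist(); cv2.imwrite("pics/held.png",d["image"][:,:,::-1])
# project expected cell nub top centre
R=s["ee_rot"];p=s["tool_pos"]; C=p-R[:,0]*-GX-R[:,1]*H; ux=-R[:,0];uz=-R[:,1]
print("nub exp",proj(d,C+.0305*ux,T).round(1),"nub-end top edge",proj(d,C+.0275*ux+.0165*uz,T).round(1),"bottom",proj(d,C+.0275*ux-.0165*uz,T).round(1),"flat top",proj(d,C-.0305*ux+.0165*uz,T).round(1))
```

```text
0.3668088634083458 [ 0.53405354 -0.17458653  0.01123229] [-0.11716564  0.15810185  6.27495125]
7.8917 0.36580651961754973 [ 0.02602083  0.4886073  -0.27009443]
nub exp [320.6 263.8] nub-end top edge [320.7 290.2] bottom [320.6 257. ] flat top [320.6 440.3]
```

View pics/held.png

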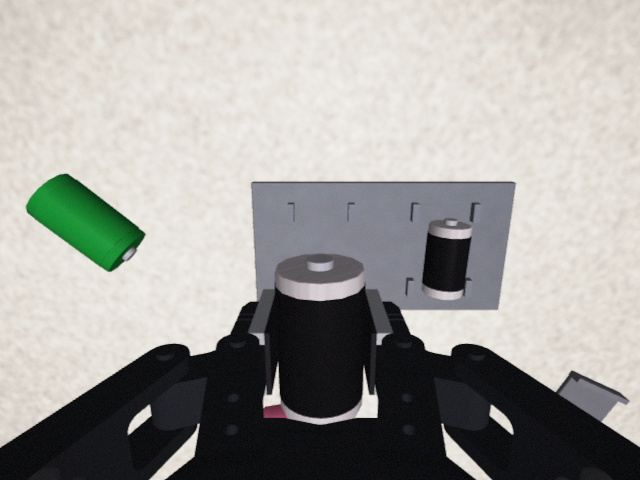

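Nub observed at (320,265), expected (320.6,264): the cell is held as planned. Moving to the tilted pose in front of the cradle, then a guarded descent.

```bash
sed -i 's/^H=.0115; GX=.005/H=.0105; GX=.0053/' h.py
python3 - <<'E'
from h import *
P,R=pose(.013,.085,27); env.move_pose(P,R)
P,R=pose(.013,.036,27); env.servo_line(P,.1,rot=R,stop_force=6); env.wait(.2)
print(cellpos(),env.get_state()["wrist_force"],env.get_state()["clock"])
d,T=wrist(); cv2.imwrite("pics/ap.png",d["image"][:,:,::-1])
cv2.imwrite("pics/aps.png",cv2.resize(imaging.read_camera("scene")["image"][150:300,280:480,::-1],None,fx=4,fy=4))
E
```

```text
(array([13.87, -0.37, 37.12]), np.float64(27.11)) [ 0.16627149  0.18648579 -1.30322884] 9.95
```

View pics/ap.png

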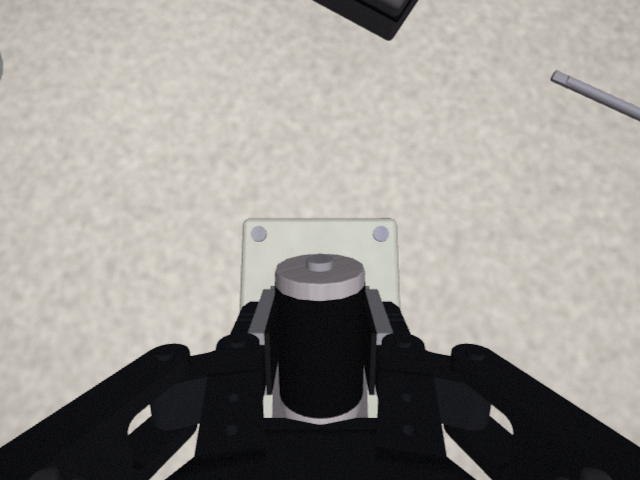

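View pics/aps.png

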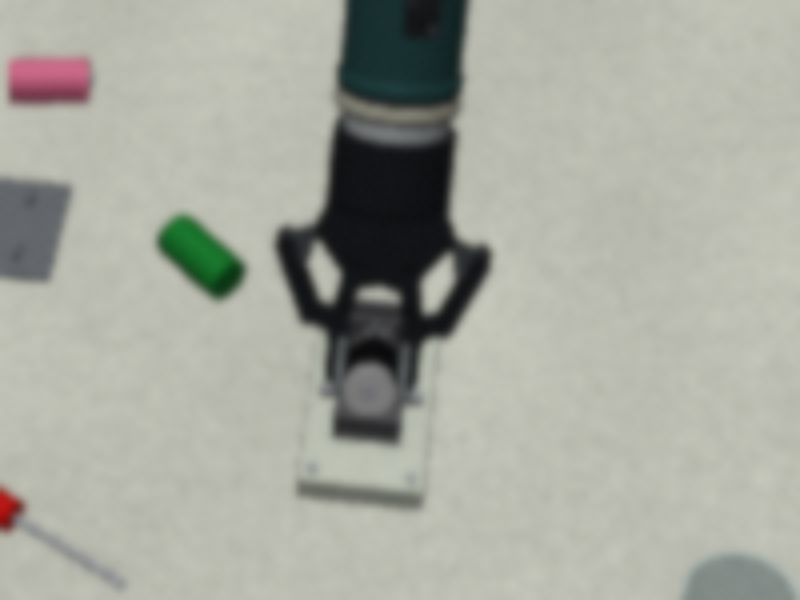

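Base bolts at (259,233) and (381,233) are symmetric about the cell at 320, so lateral and yaw are aligned. The nub is raised and the cell hovers in front of the bar. Now down to the floor by feel.

Run:
```python
from h import *
P,R=pose(.012,.026,27); print(env.servo_line(P,.02,stop_force=3)); 
print(cellpos(),env.get_state()["wrist_force"]); env.wait(.1)
print(cellpos(),env.get_state()["wrist_force"],env.get_state()["clock"])
```

```text
True
(array([12.51, -0.06, 27.79]), np.float64(27.05)) [0.72473698 1.53414079 3.18903787]
(array([12.44, -0.04, 27.86]), np.float64(27.05)) [1.12678775 1.02952981 3.25816351] 10.5917
```

Run:
```python
from h import *
def st(l): s=env.get_state(); f=s["wrist_force"]; print(l,*cellpos(),"F bx %.1f by %.1f z %.1f"%(f@BX,f@BY,f[2]),round(s["clock"],2))
P,R=pose(.011,.0272,27); env.servo_line(P,.02,rot=R); env.wait(.1); st("up")
P,R=pose(.004,.0272,27); print(env.servo_line(P,.03,rot=R,stop_force=3)); env.wait(.1); st("in")
```

```text
up [11.73 -0.36 27.86] 27.09 F bx 3.0 by -0.9 z 3.0 10.94
False
in [ 3.83 -0.21 27.51] 27.03 F bx 0.5 by -1.0 z 7.0 11.43
```

Run:
```python
from h import *
def st(l): s=env.get_state(); f=s["wrist_force"]; print(l,*cellpos(),"F bx %.1f by %.1f z %.1f"%(f@BX,f@BY,f[2]),round(s["clock"],2))
for z in (.0278,.0284,.0288):
    P,R=pose(.004,z,27); env.servo_line(P,.02,rot=R); env.wait(.15); st(z)
```

```text
0.0278 [ 3.76 -0.12 27.68] 26.99 F bx -0.1 by -2.5 z 4.0 11.82
0.0284 [ 3.51  0.25 27.95] 26.94 F bx 0.9 by -2.0 z 3.0 12.22
0.0288 [ 3.34  0.35 28.21] 26.92 F bx 0.3 by 0.2 z 0.3 12.62
```

Run:
```python
from h import *
def st(l):
    s=env.get_state(); f=s["wrist_force"]; print(l,*cellpos(),"F bx %.1f by %.1f z %.1f"%(f@BX,f@BY,f[2]),round(s["clock"],2)); return f
for x in (.003,.002,.001,0,-.001,-.002,-.003):
    P,R=pose(x,.0291,27); env.servo_line(P,.02,rot=R); env.wait(.15); f=st(x)
    if f@BX>6.5 or f[2]<-7 or abs(f[2])>9: break
```

```text
0.003 [ 2.64  0.18 28.78] 26.96 F bx 0.1 by 0.8 z -0.3 13.03
0.002 [ 2.    0.   29.11] 27.0 F bx 0.1 by 0.9 z -0.8 13.43
0.001 [ 1.040e+00 -2.000e-02  2.914e+01] 27.0 F bx -0.7 by 0.6 z -1.3 13.82
0 [ 0.31 -0.14 29.37] 27.04 F bx 0.0 by -0.9 z -1.8 14.22
-0.001 [-0.56 -0.19 29.47] 27.05 F bx 2.8 by -0.8 z 0.0 14.62
-0.002 [-1.56 -0.19 29.47] 27.05 F bx 4.8 by -0.4 z -0.5 15.03
-0.003 [-2.48 -0.2  29.54] 27.06 F bx 5.5 by 0.3 z -0.9 15.43
```

Run:
```python
from h import *
d,T=wrist(); cv2.imwrite("pics/in1.png",d["image"][:,:,::-1])
c=cv2.resize(d["image"][180:440,220:420,::-1],None,fx=2.3,fy=2.3,interpolation=cv2.INTER_CUBIC)
h=cv2.resize(cv2.imread("pics/held.png")[180:440,220:420],None,fx=1.7,fy=2.3,interpolation=cv2.INTER_CUBIC)
cv2.imwrite("pics/in1c.png",cv2.hconcat([c,h]))
```

```text
(no output)
```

View pics/in1c.png

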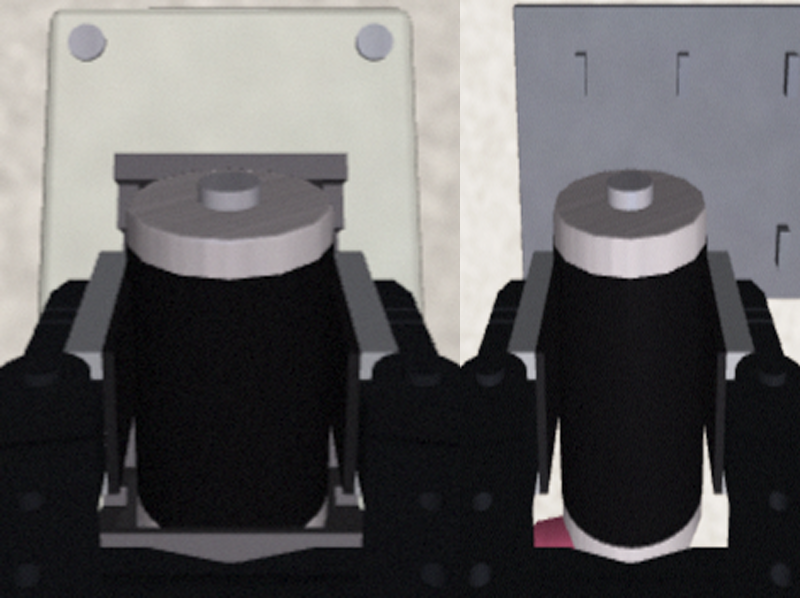

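No slip: the nub face has kept the same place relative to the pads, and the flat end lies under the keeper bar (crop row 537). The contact wall's top is at crop rows 155–182. I'll re-measure the cradle offset from this view.

Run:
```python
from h import *
def st(l):
    s=env.get_state(); f=s["wrist_force"]; print(l,*cellpos(),"F bx %.1f by %.1f z %.1f"%(f@BX,f@BY,f[2]),round(s["clock"],2)); return f
d,T=wrist()
p=lambda u,v:(220+(u+.5)/2.3-.5,180+(v+.5)/2.3-.5)
f=lambda q,z:(lambda w:np.round(1000*np.array([w@BX,w@BY]),1))(onplane(d,p(*q),z,T)-np.append(BC,0))
for n,q,z in [("wall out",(230,154),.042),("wall in",(230,182),.042),("bolt",(87,42),.023),("bolt",(374,42),.023),("bar top front",(230,531),.065)]: print(n,f(q,z))
# nub & body ends relative tool
s=env.get_state();R=s["ee_rot"];C=s["tool_pos"]-R[:,0]*-GX-R[:,1]*H;ux=-R[:,0];uz=-R[:,1]
for n,w in [("nub c",C+.0305*ux),("top rim",C+.0275*ux+.0165*uz),("bot rim",C+.0275*ux-.0165*uz)]:
    a=proj(d,w,T); print(n,((a-[220,180])*2.3).round(0))
st("")
```

```text
wall out [37.2  0.2]
wall in [31.9  0.2]
bolt [64.8 30.7]
bolt [ 64.8 -30.6]
bar top front [-23.5   0.1]
nub c [231. 187.]
top rim [232. 247.]
bot rim [231. 172.]
 [-2.47 -0.2  29.54] 27.06 F bx 5.6 by -0.1 z -0.2 15.53
```

Bolts and cell rim in this view account for about +2 mm in X, which matches the spring's first touch coming later than expected. I'll update the constants, lower by 1 mm, press to about 4 mm, then start rotating down in small watched steps.

```bash
sed -i 's/^H=.0105; GX=.0053/H=.0109; GX=.0045/; s/OFF=.0025$/OFF=.0012/' h.py
cat >> h.py <<'E'
def st(l=""):
    s=env.get_state(); f=s["wrist_force"]; print(l,*cellpos(),"F bx %.1f by %.1f z %.1f"%(f@BX,f@BY,f[2]),"M %.2f"%(s["moment"]@BY),round(s["clock"],2)); return f
def zc(deg): t=np.radians(deg); return .0305*np.sin(t)+.0165*np.cos(t)
E
python3 - <<'E'
from h import *
st("now")
for x,z in [(-.0007,.0287),(-.0013,.0285),(-.002,.0285),(-.0026,.0285)]:
    P,R=pose(x,z,27); env.servo_line(P,.02,rot=R); env.wait(.15); f=st((x,z))
    if f@BX>9 or f[2]>8: break
E
```

```text
now [-0.64 -0.2  30.26] 27.06 F bx 5.6 by -0.1 z -0.2 M -0.60 15.53
(-0.0007, 0.0287) [ 2.000e-02 -2.700e-01  2.944e+01] 27.09 F bx 5.1 by 1.0 z 4.1 M -0.67 15.93
(-0.0013, 0.0285) [-0.37 -0.29 29.4 ] 27.11 F bx 5.3 by 1.5 z 5.2 M -0.79 16.32
(-0.002, 0.0285) [-0.93 -0.32 29.46] 27.12 F bx 5.6 by 1.0 z 4.0 M -0.84 16.73
(-0.0026, 0.0285) [-1.37 -0.33 29.57] 27.14 F bx 6.5 by 1.0 z 3.9 M -0.92 17.12
```

Run:
```python
from h import *
for x,z in [(-.0026,.0289),(-.0034,.0290),(-.0042,.0290),(-.005,.029)]:
    P,R=pose(x,z,27); env.servo_line(P,.02,rot=R); env.wait(.15); f=st((x,z))
    if f@BX>8.6 or f[2]>8 or f[2]<-7: break
d,T=wrist()
c=cv2.resize(d["image"][180:440,220:420,::-1],None,fx=2.3,fy=2.3,interpolation=cv2.INTER_CUBIC)
cv2.imwrite("pics/in2c.png",c)
```

```text
(-0.0026, 0.0289) [-1.55 -0.33 29.76] 27.12 F bx 7.1 by 0.8 z 3.3 M -1.01 17.52
(-0.0034, 0.029) [-2.25 -0.32 29.87] 27.13 F bx 7.5 by 0.9 z 1.9 M -1.05 17.93
(-0.0042, 0.029) [-2.84 -0.37 30.  ] 27.15 F bx 9.6 by 1.7 z 1.2 M -1.09 18.32
```

View pics/in2c.png

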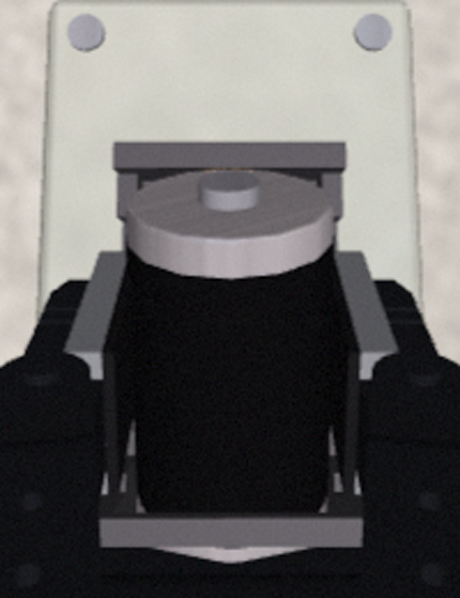

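Nub end is raised and the spring is pressed about 4.5–5 mm (9.6 N). The wall top at crop (230,155) now lies ahead of the nub. I'll back off about 1 mm and rotate down at constant X with error feedback.

```bash
cat >> h.py <<'E'
def step(x,z,deg,e,speed=.02,w=.08):
    P,R=pose(x+e[0],z+e[2],deg,Y=e[1]); env.servo_line(P,speed,rot=R); env.wait(w)
    c,a=cellpos(); e=e+0.6*(np.array([x,0,z])-c/1000)
    return np.clip(e,-.0025,.0025)
E
python3 - <<'E'
from h import *
e=np.array([-.0013,.0003,-.001])
for deg in (27,27,24,21,18):
    e=step(-.0016,zc(deg)+.0007,deg,e); f=st(deg); 
    if f@BX>12 or f[2]>9 or f[2]<-8: print("stop");break
np.save("e.npy",e);print(e)
d,T=wrist()
cv2.imwrite("pics/in3c.png",cv2.resize(d["image"][180:440,220:420,::-1],None,fx=2.3,fy=2.3,interpolation=cv2.INTER_CUBIC))
E
```

```text
27 [-1.4  -0.28 29.5 ] 27.17 F bx 6.4 by 1.2 z 3.6 M -0.96 18.71
27 [-1.37 -0.22 29.53] 27.19 F bx 7.1 by 0.9 z 4.0 M -0.96 19.04
24 [-0.52 -0.77 29.01] 24.3 F bx 5.1 by -1.9 z 7.0 M -0.86 19.38
21 [-0.76 -0.64 27.39] 21.36 F bx 6.3 by -3.8 z 5.4 M -1.02 19.73
18 [-0.61 -0.4  26.14] 18.41 F bx 7.1 by -4.0 z 5.4 M -1.14 20.06
[-0.0025      0.001686   -0.00222559]
```

View pics/in3c.png

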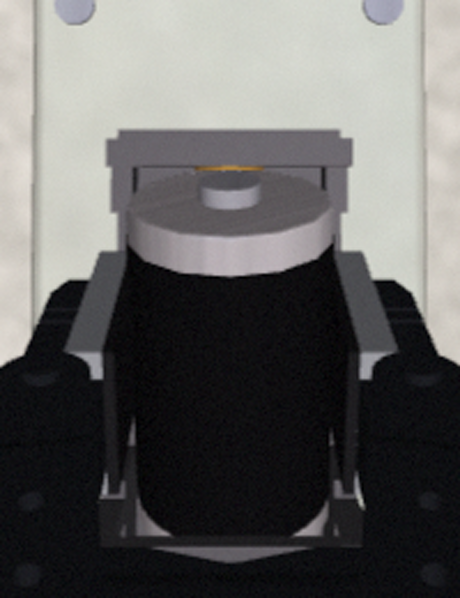

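Wall inner edge is at crop row 166 with the copper contact visible below it, and the nub is just clear behind. X lags the target, so I'll press slightly further in and zero the sideways bias before going lower.

```bash
sed -i 's/-.0025,.0025/-.0035,.0035/' h.py
python3 - <<'E'
from h import *
e=np.load("e.npy"); e[1]=.0004
for deg in (18,18,18,15):
    e=step(-.0018,zc(deg)+.0007,deg,e,w=.15); e[1]=.0004; f=st(deg); 
    if f@BX>12 or f[2]>10 or f[2]<-8: print("stop");break
np.save("e.npy",e);print(e)
d,T=wrist()
cv2.imwrite("pics/in4c.png",cv2.resize(d["image"][180:440,220:420,::-1],None,fx=2.3,fy=2.3,interpolation=cv2.INTER_CUBIC))
E
```

```text
18 [-0.94 -0.82 26.06] 18.41 F bx 8.3 by -0.2 z 6.3 M -1.21 20.51
18 [-1.23 -0.84 26.06] 18.43 F bx 9.6 by -0.7 z 5.3 M -1.26 20.91
18 [-1.41 -0.85 26.07] 18.45 F bx 9.5 by 0.5 z 6.5 M -1.38 21.31
15 [-1.25 -0.97 24.34] 15.48 F bx 10.1 by -1.5 z 3.4 M -1.53 21.71
[-0.0035      0.0004     -0.00255312]
```

View pics/in4c.png

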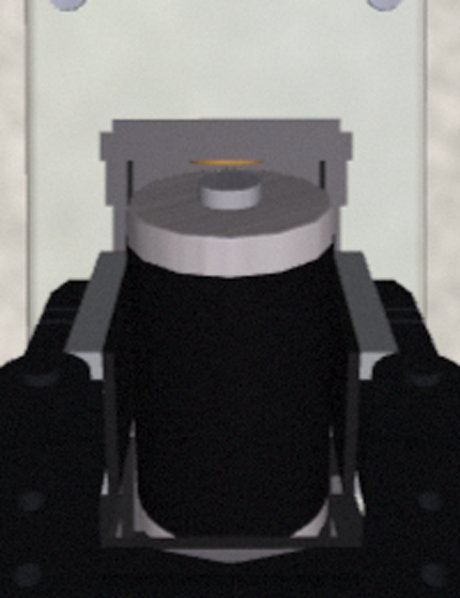

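Cell centre at crop column 231, wall centre at 226: about 0.8 mm to −y, within the cheeks' play. I'll correct it gently. Fx 10 N at 15° implies the spring is in about 5.4 mm and X is about −1.5 mm, so the nub clears the wall by about 1 mm. Continuing down.

Run:
```python
from h import *
e=np.load("e.npy"); e[1]=.0012
for deg in (13,11,9,7):
    e=step(-.0013,zc(deg)+.0007,deg,e,w=.15); e[1]=.0012; f=st(deg); 
    if f@BX>12.3 or f[2]>11 or f[2]<-8: print("stop");break
np.save("e.npy",e);print(e)
d,T=wrist()
cv2.imwrite("pics/in5c.png",cv2.resize(d["image"][180:440,220:420,::-1],None,fx=2.3,fy=2.3,interpolation=cv2.INTER_CUBIC))
```

```text
13 [-0.66 -0.7  23.49] 13.5 F bx 9.9 by -4.1 z 2.8 M -1.48 22.16
11 [-0.44 -0.73 22.6 ] 11.52 F bx 10.9 by -2.3 z 2.0 M -1.63 22.56
9 [-0.45 -0.75 21.59] 9.52 F bx 10.0 by -4.0 z 2.6 M -1.67 22.96
7 [-0.44 -0.75 20.61] 7.53 F bx 10.6 by -3.8 z 2.0 M -1.67 23.36
[-0.0035      0.0012     -0.00217706]
```

View pics/in5c.png

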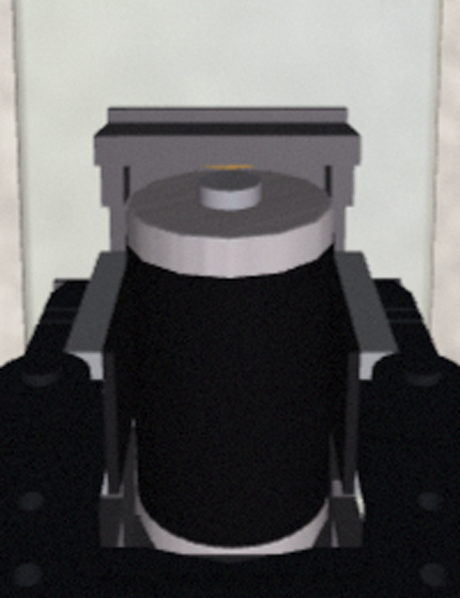

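```bash
sed -i 's/-.0035,.0035/-.0055,.0055/' h.py
python3 - <<'E'
from h import *
e=np.load("e.npy"); e[1]=.0005; e[0]=-.004
for deg in (7,5,3,1,0):
    e=step(-.0013,zc(deg)+.0004,deg,e,w=.15); e[1]=.0005; f=st(deg); 
    e[0]=max(e[0],-.0048)
    if f@BX>12.4 or f[2]>11 or f[2]<-9: print("stop");break
np.save("e.npy",e);print(e)
d,T=wrist()
cv2.imwrite("pics/in6c.png",cv2.resize(d["image"][180:440,220:420,::-1],None,fx=2.3,fy=2.3,interpolation=cv2.INTER_CUBIC))
E
```

```text
7 [-0.55 -0.92 20.64] 7.58 F bx 11.0 by -1.2 z 2.2 M -1.83 23.81
5 [-1.16 -0.98 19.41] 5.55 F bx 10.1 by -1.0 z 2.8 M -1.70 24.21
3 [-0.99 -0.94 18.42] 3.58 F bx 11.7 by -2.2 z 2.4 M -1.78 24.61
1 [-0.98 -0.83 17.51] 1.6 F bx 11.0 by -0.7 z 4.2 M -1.74 25.01
0 [-1.44 -0.82 17.11] 0.55 F bx 10.0 by -0.9 z 6.0 M -1.53 25.41
[-0.004716    0.0005     -0.00235531]
```

View pics/in6c.png

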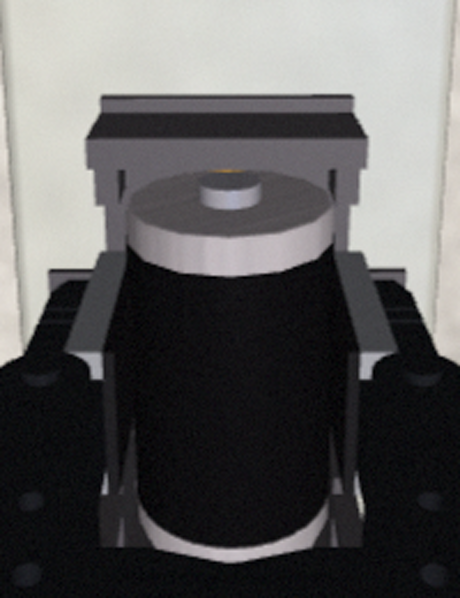

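The nub is behind the wall (crop row 170), the cell is level within 0.6°, axis at 17.1 mm, Fz modest. One more gentle press, then release.

Run:
```python
from h import *
e=np.load("e.npy"); e0=e.copy()
for z in (.0168,.0165):
    P,R=pose(-.0009+e0[0],z-.0024,-.4,Y=.0007); env.servo_line(P,.02,rot=R,stop_force=7); env.wait(.15); f=st(z)
    if f[2]>12: break
s=env.get_state(); set_gripper(.42); env.wait(.15); st("open .42")
d,T=wrist()
cv2.imwrite("pics/rel.png",cv2.resize(d["image"][180:440,220:420,::-1],None,fx=2.3,fy=2.3,interpolation=cv2.INTER_CUBIC)); print(env.get_state()["grip_width"])
```

```text
0.0168 [-1.39 -0.78 17.08] 0.1 F bx 7.0 by -1.6 z 8.9 M -1.19 25.86
0.0165 [-1.38 -0.79 17.04] 0.1 F bx 6.2 by -1.2 z 10.7 M -1.05 26.26
open .42 [-7.61  0.61 12.91] -0.62 F bx -0.8 by -3.1 z 0.7 M 0.10 26.63
0.418117833494478
```

View pics/rel.png

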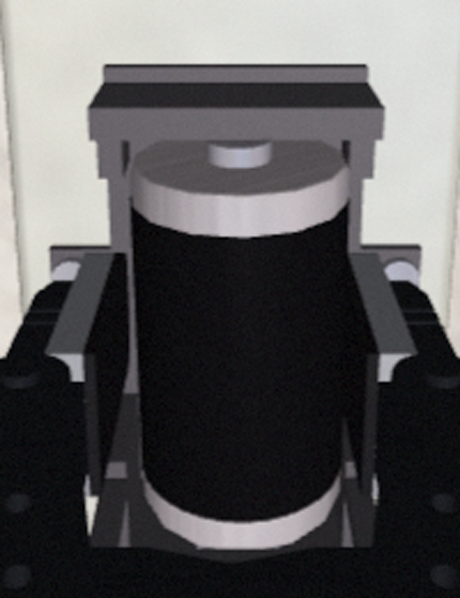

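Released: the cell has sprung forward, with its nub against the wall (nub at crop (240,152), wall edge row 138) and level. Opening a bit more, rising straight up, then checking.

Run:
```python
from h import *
set_gripper(.55); s=env.get_state(); print(s["grip_width"],s["wrist_force"])
env.servo_line(s["tool_pos"]+[0,0,.13],.12); 
env.move_pose(env.get_state()["tool_pos"]-.04*BX+[0,0,.02],down(TH-np.pi/2)); env.wait(.3); s=env.get_state();print(s["clock"],s["wrist_force"],s["tool_pos"])
d,T=wrist(); cv2.imwrite("pics/fin.png",d["image"][:,:,::-1]); np.savez("pics/fin.npz",T=T)
f=proj(d,np.append(BC,.03),T);print(f)
u,v=f.astype(int); y0=max(v-100,0)
cv2.imwrite("pics/finc.png",cv2.resize(d["image"][y0:y0+200,u-100:u+100,::-1],None,fx=3,fy=3,interpolation=cv2.INTER_CUBIC)); print(y0,u-100)
t=imaging.read_camera("top")["image"][:,:,::-1]; cv2.imwrite("pics/topf.png",t)
```

```text
0.5477093382976721 [ 0.12828658 -0.21874572 -0.28121904]
28.7833 [ 0.13113178 -0.33424364 -0.03617687] [0.49611989 0.1068788  0.17604907]
[322.337922   172.11758866]
72 222
```

View pics/finc.png

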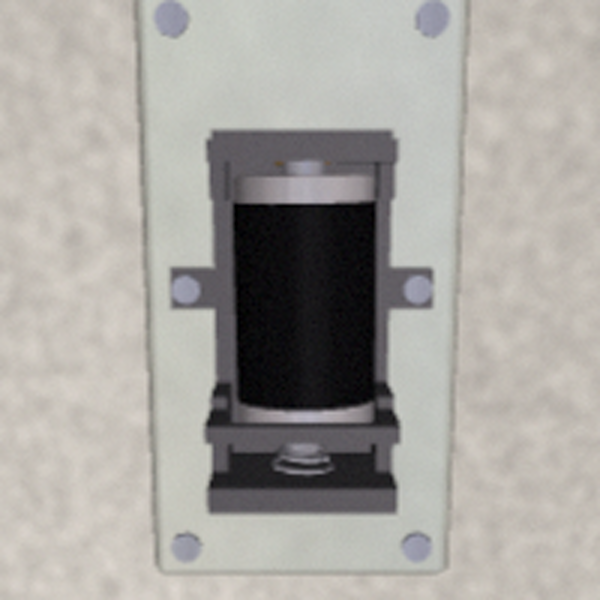

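View pics/topf.png

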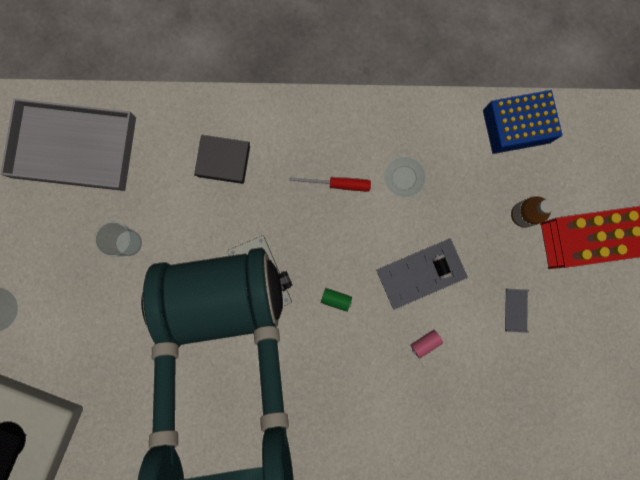

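The final view shows the cell between the cheeks, nub at crop (303,168) touching the wall, flat end below the bar (row 420), spring compressed behind it. Its apparent width narrows 140→132 px, as perspective predicts for a level cell. In the top view the other items are at their starting pixels.

Run:
```python
from station import close_job
print(close_job())
```

```text
the job is handed in; nothing more can be done
None
```

The thicker cell is loaded in the cradle and released, and I handed the job in at about 29 s of the 66 s. `close_job()` gave no verdict, so these are my own readings.

**What I did:** I gripped the cell at 60 N and brought it in with the nub raised 27°. After feeling for the cradle floor, I pushed the flat end under the keeper bar. That pressed the spring in about 4.5–5 mm, judged from the push-back of up to 9.6 N. I then rotated the cell level in small steps, let it spring forward against the fixed contact, opened the fingers and rose clear.

**Last checks:**
- **Seating:** the final wrist picture shows the nub against the contact wall and the flat end under the bar. The cell lies between the cheeks, and its outline narrows as a level cell's should.
- **Forces:** the highest push along the spring was 11.7 N, which puts it about 6.5 mm in. The highest vertical force was about 11 N.
- **Robot:** the gripper is clear of everything, with near-zero wrist force.
- **Bystanders:** all those in the top picture are at their starting pixels.

**What disagreed:**
- **Cradle position:** the first camera estimate of the cell's place along the cradle was about 2 mm off where the spring was first felt. I corrected this during the insertion.
- **Sideways:** while held, the cell sat about 0.8 mm to one side, within the cheeks' play.
- **At release:** the arm jumped about 6 mm back and 4 mm down as the grip let go. The cell seated correctly anyway.

I could not read the final spring travel or the cell's height directly; both are inferred from the pictures and forces.

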